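Open the touch-latch door of the serving cupboard

TASK

Get at the tea tins in the small serving cupboard on the table: its plain door has no handle, so press it in with a fingertip near the upper corner of its free edge (the one at the middle of the cupboard) until it stops, take the finger away so that the spring catch pushes it ajar, then reach behind the free edge and swing the door wide open, about square to the cupboard or further. Only push it, never take the door between the fingers or force it, and leave all the other things standing where they are.

Things in the scene. Friction and masses are not known exactly. Their poses are not given: they have to be found in the camera images.
- cupboard: Fixed brown wooden cupboard, 360 mm wide, 200 deep without its door, 220 high, at the robot's right, front turned across the table. Origin: centre of the underside; x points from front to back, y along the width, z up. Its -y half (nearer the robot) is an open bay; its +y half is shut by the door. The carcass's front edges lie at x = -100 mm, the shut door's outer face at -122 mm.
- door (a joint): Door angle, rad. Opens away from the cupboard, clockwise from above, about the upright hinge line. 0: shut, held by the catch. Negative: pressed in; the catch lets go at about -0.020, stop at -0.030. Let go, the spring sets it ajar at about 0.34, where it stays. From there it swings with slight friction (0.03 N m), stays where left and stops at 1.85. The catch then stays released.
- press_point (a point): Where to press: on the door's outer face in front of the catch, 27 mm from the free edge, 27 mm below the cupboard's top (193 mm above the table). Pressing here takes about 3.5 N to start and 4 N to the stop, 5 mm in. Moves with the door. Axes: x through the slab from outer to inner face (into the cupboard when shut), y along the door to the hinge, z up.
- door_edge (a point): Middle of the thickness at the top of the door's free edge, 218 mm above the table; shut, it lies at the middle of the cupboard's front. The door is a plain slab 177 mm wide, 16 mm thick, from 22 to 218 mm above the table, with a 6 mm gap behind it when shut; ajar, the free edge stands about 60 mm out. Moves with the door; axes as press_point.
- hinge_top (a point): Top of the hinge line, 218 mm above the table: the outer front corner of the door, at the cupboard's far (+y) end, 177 mm from the free edge. The line from here to press_point lies in the door's outer face.
- soy_cruet_a: A soy sauce cruet: squat dark flask, 54 mm across, 100 mm high, clear stopper; loose, to be left alone. Origin at the centre of its underside, z up.
- soy_cruet_b: The other soy sauce cruet, the same as soy_cruet_a; loose, to be left alone. Origin at the centre of its underside, z up.
- toothpick_holder: A dark six-sided wooden toothpick holder, 48 mm across, 68 mm high with its picks; loose, to be left alone. Origin at the centre of its underside, z up.
- pepper_jar: A green glass pepper jar with a black cap, 42 mm across, 85 mm high; loose, to be left alone. Origin at the centre of its underside, z up.
- tea_cup: A straight blue pottery tea cup, 72 mm across, 85 mm high; loose, to be left alone. Origin at the centre of its underside, z up.
- beer_bottle: A tall amber bottle, 68 mm across, 235 mm high, that stands on the table some 240 mm in front of the cupboard, just beyond the sweep of the door; loose, to be left alone. Origin at the centre of its underside, z up.
- round_tray: A round pale wooden tray lying flat, 260 mm across, 22 mm high; loose, to be left alone. Origin at the centre of its underside, z up.
- soup_bowl: A dark red soup bowl, 110 mm across, 60 mm high, standing on top of the cupboard towards its back, over the open half; loose, to be left alone. Origin at the centre of its underside, z up.

How it is judged (in metres and radians):
On the way, in this order (a step that is already met when the one before it is completed fails the run):
1. the door is pressed in, past 0.012 rad (value of joint door below -0.012 rad), for 0.02 s.
2. the catch has let go: the door stands ajar by more than 0.2 rad with no finger on it (value of joint door above 0.2 rad and contact force between each of the arm, the fingers and cupboard below 0.2 N), for 0.1 s.
3. the door is swung wide open, past 1.35 rad (value of joint door above 1.35 rad), for 0.1 s.
At the end, for the whole second after the job is handed in: The door stands still, open by more than 1.35 rad (77 degrees); every other listed thing is within 40 mm of where it stood, not lifted and tilted by less than 0.35 rad (value of joint door above 1.35 rad and velocity of joint door between -0.1 and 0.1 rad/s and not (distance of soy_cruet_a from where it was at the start of the episode above 0.04 m or height (world z) of soy_cruet_a above 0.015 m or angle between soy_cruet_a's own z axis and vertical above 0.35 rad) and not (distance of soy_cruet_b from where it was at the start of the episode above 0.04 m or height (world z) of soy_cruet_b above 0.015 m or angle between soy_cruet_b's own z axis and vertical above 0.35 rad) and not (distance of toothpick_holder from where it was at the start of the episode above 0.04 m or height (world z) of toothpick_holder above 0.015 m or angle between toothpick_holder's own z axis and vertical above 0.35 rad) and not (distance of pepper_jar from where it was at the start of the episode above 0.04 m or height (world z) of pepper_jar above 0.015 m or angle between pepper_jar's own z axis and vertical above 0.35 rad) and not (distance of tea_cup from where it was at the start of the episode above 0.04 m or height (world z) of tea_cup above 0.015 m or angle between tea_cup's own z axis and vertical above 0.35 rad) and not (distance of beer_bottle from where it was at the start of the episode above 0.04 m or height (world z) of beer_bottle above 0.015 m or angle between beer_bottle's own z axis and vertical above 0.35 rad) and not (distance of round_tray from where it was at the start of the episode above 0.04 m or height (world z) of round_tray above 0.015 m or angle between round_tray's own z axis and vertical above 0.35 rad) and not (distance of soup_bowl from where it was at the start of the episode above 0.04 m or height (world z) of soup_bowl above 0.235 m or angle between soup_bowl's own z axis and vertical above 0.35 rad)); the robot touches nothing.
It fails at once if the door is taken between the fingers (the grasp point lies inside the slab while the fingers touch it) (x of the grasp point in the frame of press_point between 0.002 and 0.014 m and y of the grasp point in the frame of press_point between -0.027 and 0.15 m and z of the grasp point in the frame of press_point between -0.171 and 0.025 m and contact force between the fingers and cupboard above 0.5 N).
It fails at once if the cupboard or its door is struck or forced with more than 60 N (contact force between any of the fingers, the arm and cupboard above 60 N).
It fails at once if one of the loose things standing about is shifted by more than 40 mm, lifted by more than 15 mm or tipped by more than 0.35 rad ((distance of soy_cruet_a from where it was at the start of the episode above 0.04 m or height (world z) of soy_cruet_a above 0.015 m or angle between soy_cruet_a's own z axis and vertical above 0.35 rad) or (distance of soy_cruet_b from where it was at the start of the episode above 0.04 m or height (world z) of soy_cruet_b above 0.015 m or angle between soy_cruet_b's own z axis and vertical above 0.35 rad) or (distance of toothpick_holder from where it was at the start of the episode above 0.04 m or height (world z) of toothpick_holder above 0.015 m or angle between toothpick_holder's own z axis and vertical above 0.35 rad) or (distance of pepper_jar from where it was at the start of the episode above 0.04 m or height (world z) of pepper_jar above 0.015 m or angle between pepper_jar's own z axis and vertical above 0.35 rad) or (distance of tea_cup from where it was at the start of the episode above 0.04 m or height (world z) of tea_cup above 0.015 m or angle between tea_cup's own z axis and vertical above 0.35 rad) or (distance of beer_bottle from where it was at the start of the episode above 0.04 m or height (world z) of beer_bottle above 0.015 m or angle between beer_bottle's own z axis and vertical above 0.35 rad) or (distance of round_tray from where it was at the start of the episode above 0.04 m or height (world z) of round_tray above 0.015 m or angle between round_tray's own z axis and vertical above 0.35 rad) or (distance of soup_bowl from where it was at the start of the episode above 0.04 m or height (world z) of soup_bowl above 0.235 m or angle between soup_bowl's own z axis and vertical above 0.35 rad)).
It also fails if it takes over 51 s, if anything falls off the work surface, if the arm or the gripper's body presses on something with over 40 N, if the wrist force passes 120 N, or if a joint passes its speed limit or range.

ROBOT

A 7-joint arm with a two-finger parallel gripper is mounted at the origin on the work surface. World frame = base frame: x ahead of the robot, y to its left, z up, the work surface at z = 0. Lengths are in mm, angles in rad, forces in N, time in s.
With the tool pointing down it reaches from about 350 to 900 mm from the base axis. Payload 7.2 kg.
Tool frame: the origin (TCP) lies at the very end of the fingers, on their centre line; the grasp point (between the pads) lies 19 mm behind it; z points along the fingers, y is the direction in which the jaws open and shut (so a half turn about z gives the same grasp; the last joint's range is limited). The gripper opens to 85 mm and grips with 20 to 120 N. Pads are 22 mm wide; open, the fingers measure 114 mm over their backs; the gripper's body (76 mm by 85 mm) begins 54 mm behind the grasp point. The pads swing forward as they close: fully open they stand 13 mm farther back than shut.
Start: joints at [-1.204, 0.411, -0.013, 1.596, 0.006, 1.134, -0.082], TCP at [263.277, 566.845, 231.297] pointing down, gripper open.
Joint ranges: [-2.95, 2.95], [-0.29, 1.99], [-1.47, 1.44], [0.14, 2.54], [-1.03, 4.17], [0.13, 1.85], [-2.86, 2.86]. Speed limits (rad/s): [2.39, 2.39, 3.01, 3.01, 3.14, 3.14, 3.14].

INTERFACE

Orientations are given as a rotation vector (axis times angle).
In Python, from bench import ctrl gives the robot as it stands.
- The arm moves only by the tool step_arm, never from a script. Its arguments are lists of equal length, an entry for each row: "slide": the shift along the tool's x, y, z in cm, a list of three; "turn": the turn, a rotation vector about the tool's x, y, z in degrees, a list of three; "gripper": the opening, from -1 (shut) to 1 (fully open). In form: {"slide": [[x, y, z], ...], "turn": [[wx, wy, wz], ...], "gripper": [gripper, ...]}. A call has exactly 5 rows; each row is the pose to reach, as a shift and turn from the pose commanded when the call began, along the tool's axes at that moment; what a row does not reach only later rows make up. A row lasts 1/12 s, in which the tool goes at most 41.7 mm and 7.16 degrees, less where a joint would pass 70% of its speed; a pose out of reach is approached as far as the arm can. A call with a gripper value outside its range is refused whole. The fingers move at their own pace and stop on an object; "squeeze" is the grip in N (left out, the last holds). Time passes only in rows, so rows that repeat a pose let the fingers close, or fill a call up. It gives the time, the measured TCP pose, the force and the opening at its end, in the units of the state.
- ctrl.state(): the state, without advancing time (a new reading comes with each control period).
- ctrl.get_image(name): name is "scene" or "top" or "wrist"; returns a dict with "color" (420x560x3 uint8, red, green, blue), "range_z" (420x560 float32, mm along the optical axis (not along the pixel's ray), 0 where there is no reading), "intrinsics" (3x3 intrinsics, pixels), "k1" (the pictures are not rectified: a ray, as slopes to the right and down, at radius r is drawn at 1 + k1 r^2 times it, then the intrinsics apply), "rvec" (rotation vector, rad) and "tvec" (3), from world to camera coordinates, as OpenCV has them; the wrist camera has in their place "mount" (4x4, takes a point from camera to tool coordinates, whose origin is the TCP and whose axes are the flange's). Camera axes: x right, y down, z forward; pixel columns grow to the right and rows downward; lengths in mm; the calibration is good to about 2 mm. A picture is of the moment at which its call begins: read the wrist's pose just before it.
- ctrl.job_done(): hands the job in, once; it reports no verdict.
The state is a dict: "t": time; "joint_pos": joint angles; "joint_vel": joint speeds; "effort": joint torques, N m; "eef_pos": TCP position; "eef_rot": TCP orientation; "force": force on the tool from outside, world axes, zero at the start; "wrist_torque": the same for the moment, N m; "gripper_width": opening from 0.0 (shut) to 1.0 (fully open).
Only numpy, scipy, OpenCV 4.12 (cv2) and the standard library are available. Lean on these libraries where they do the work, as an engineer would, in place of code of your own. Each camera call takes 0.05 s, during which the arm holds its last target. There are 200 camera calls.

## Working session

There is one attempt and no reset: what is moved stays moved. The work goes in short steps, Python scripts to look and compute and a tool call to move; the robot and the scene stay as the last step left them, time stands still between calls to the robot, and variables do not carry over. Pictures are saved under pics/ and viewed, about 8 in all and at most 12, crops included, and the job is handed in when it is done.

Besides the shell and the picture viewer there is one more tool, called as name(argument=value, ...) on one line, values as JSON. step_arm: Moves the arm, as the interface text tells. Its arguments: {"type":"object","properties":{"slide":{"type":"array"},"turn":{"type":"array"},"gripper":{"type":"array"},"squeeze":{"type":"number"}},"required":["slide","turn","gripper"]}

```bash
mkdir -p pics; ls
cat > h.py <<'E'
import numpy as np, cv2
from bench import ctrl
from scipy.spatial.transform import Rotation as R
def cloud(im, tool=None):
    K=im["intrinsics"]; z=im["range_z"].astype(float)
    v,u=np.mgrid[:z.shape[0],:z.shape[1]]
    x=(u-K[0][2])/K[0][0]; y=(v-K[1][2])/K[1][1]
    a,b=x.copy(),y.copy()
    for _ in range(8):
        s=1+im["k1"]*(a*a+b*b); a,b=x/s,y/s
    P=np.stack([a*z,b*z,z],-1)
    if tool is None:
        Rm=cv2.Rodrigues(np.array(im["rvec"],float))[0]
        W=(P-np.array(im["tvec"]).ravel())@Rm
    else:
        M=np.array(im["mount"]); P=P@M[:3,:3].T+M[:3,3]
        W=P@R.from_rotvec(tool["eef_rot"]).as_matrix().T+np.array(tool["eef_pos"])
    W[z==0]=np.nan
    return W
def save(im,n): cv2.imwrite("pics/"+n,cv2.cvtColor(im["color"],cv2.COLOR_RGB2BGR))
E
python3 - <<'E'
from h import *
s=ctrl.state(); print(s)
print(R.from_rotvec(s["eef_rot"]).as_matrix().round(3))
ims={n:ctrl.get_image(n) for n in("scene","top")}
for n,i in ims.items():
    W=cloud(i); np.savez("%s.npz"%n,W=W,c=i["color"]); print(n,np.nanmin(W.reshape(-1,3),0),np.nanmax(W.reshape(-1,3),0))
cv2.imwrite("pics/a.png",cv2.cvtColor(cv2.resize(np.vstack([ims["top"]["color"],ims["scene"]["color"]]),None,fx=.71,fy=.71),cv2.COLOR_RGB2BGR))
E
```

```text
pics
{'t': 0.0, 'joint_pos': array([-1.20414966,  0.41190217, -0.01274483,  1.59704756,  0.0056275 ,
        1.13426424, -0.08220136]), 'joint_vel': array([ 1.34101545e-03,  3.09557142e-04,  6.24911573e-04, -1.37722430e-03,
        5.56691503e-05, -1.76766924e-04, -5.72229535e-04]), 'effort': array([ 1.28686628e-03, -6.00619483e+01,  6.82791844e-01, -2.99405140e+01,
        1.37239328e-02,  1.05990702e-02, -4.81315442e-05]), 'eef_pos': array([263.11728215, 566.38090799, 230.45003445]), 'eef_rot': array([-6.77539208e-01, -3.06743492e+00,  2.46613548e-03]), 'force': array([ 0.3461953 ,  0.04209459, -0.24723437]), 'wrist_torque': array([-0.04912584,  0.0165171 ,  0.00612035]), 'gripper_width': 0.9996384225302166}
[[-0.907  0.421 -0.001]
 [ 0.421  0.907 -0.001]
 [-0.    -0.002 -1.   ]]
scene [-1195.34263949 -2208.84190809  -768.8524032 ] [1445.8520587   740.45533585  725.95924156]
top [ -113.00912199 -1498.97727945  -769.25214441] [1666.36676061 1464.78081664  358.69247947]
```

View pics/a.png

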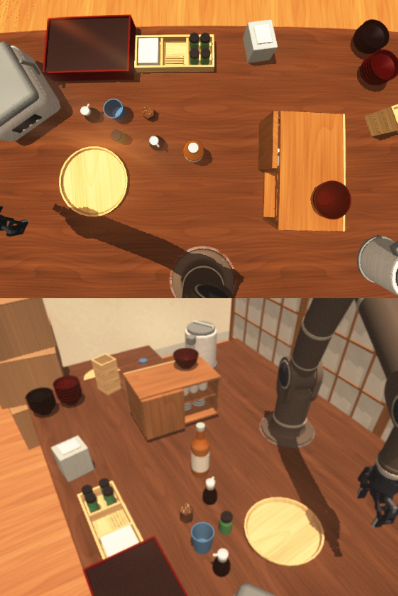

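The top view (upper half) shows the cupboard at right (pixels 265–345, 112–230), with its front facing left and the bowl on top. The bottle is at (193,152), the cruets at (85,110) and (154,141), and the tray at (94,181). I'll fit the cupboard now.

Run:
```python
from h import *
d=np.load("top.npz"); W=d["W"]
m=(abs(W[...,2]-220)<7)&(W[...,1]<-100)
n,l,st,c=cv2.connectedComponentsWithStats(m.astype(np.uint8))
k=1+np.argmax(st[1:,4]); q=W[l==k]
print(st[k],q[:,2].mean())
r=cv2.minAreaRect(q[:,:2].astype(np.float32)); print(r, cv2.boxPoints(r).round(1))
# door top z ~218 strip & front profile: scan rows
hi=(W[...,2]>30)
for (u,v,nm) in [(193,152,'bottle'),(154,141,'cruet'),(85,110,'cruet'),(113,108,'cup'),(148,113,'pick'),(120,137,'pepper'),(94,181,'tray'),(331,200,'bowl'),(272,140,'door?'),(277,151,'slit'),(270,195,'bay')]:
    u,v=int(u/.71),int(v/.71); print(nm,W[v,u].round(0),W[v-4:v+5,u-4:u+5,2].max().round(0))
s=np.load("scene.npz"); S=s["W"]
# front face points of door in scene
i=(S[...,2]>40)&(S[...,2]<200)&(S[...,0]>300)&(S[...,0]<760)&(S[...,1]<-80)&(S[...,1]>-330)
p=S[i]; print(len(p))
for z in range(45,210,40):
  t=p[abs(p[:,2]-z)<8]
  for x in range(300,760,40):
    tt=t[abs(t[:,0]-x)<10]
    if len(tt): print(z,x,len(tt),np.percentile(tt[:,1],[10,50,90]).round(1))
```

```text
[  391   156    96   170 13436] 220.979679568075
((393.6717529296875, -332.88165283203125), (208.5187225341797, 362.1080017089844), 86.96058654785156) [[ 207.3 -427.4]
 [ 568.9 -446.6]
 [ 580.  -238.4]
 [ 218.4 -219.2]]
bottle [450.  31. 238.] 239.0
cruet [501. 165. 104.] 105.0
cruet [614. 410. 101.] 104.0
cup [637. 333.  19.] 51.0
pick [609. 195.  51.] 69.0
pepper [519. 286.  85.] 89.0
tray [365. 403.   9.] 15.0
bowl [ 305. -381.  232.] 235.0
door? [ 487. -211.  216.] 221.0
slit [ 454. -224.  220.] 223.0
bay [ 310. -247.   35.] nan
3478
45 300 4 [-324.5 -320.5 -311. ]
45 340 15 [-305.8 -302.  -298.4]
45 380 1 [-226.6 -226.6 -226.6]
45 420 21 [-212.2 -210.5 -206.3]
45 460 23 [-216.2 -212.6 -210.4]
45 500 18 [-217.3 -214.7 -212.5]
45 540 18 [-218.4 -216.2 -214. ]
45 580 41 [-306.7 -257.8 -218.5]
85 420 29 [-213.5 -210.3 -207. ]
85 460 29 [-215.2 -211.7 -209.6]
85 500 23 [-217.2 -215.2 -212.4]
85 540 29 [-218.9 -216.5 -213.2]
85 580 58 [-318.9 -249.1 -218.4]
125 300 39 [-287.6 -268.7 -246.7]
125 340 75 [-292.3 -269.7 -248.5]
125 380 14 [-261.8 -250.7 -246.8]
125 420 27 [-212.  -209.6 -206.8]
125 460 27 [-215.1 -211.9 -210.4]
125 500 25 [-214.4 -212.8 -211.1]
125 540 31 [-217.6 -214.9 -212.5]
125 580 63 [-314.5 -247.5 -216. ]
165 300 4 [-285.8 -284.2 -283.6]
165 340 5 [-292.5 -288.8 -283.6]
165 420 26 [-210.6 -208.1 -205.7]
165 460 31 [-212.4 -209.6 -206.7]
165 500 33 [-214.6 -212.2 -209.2]
165 540 34 [-217.1 -214.3 -211.3]
165 580 66 [-312.  -249.6 -215.3]
205 420 4 [-210.1 -208.7 -207.1]
205 460 3 [-211.3 -210.5 -209.8]
205 500 8 [-214.3 -212.6 -210.7]
205 540 8 [-217.3 -215.2 -212.9]
205 580 14 [-317.6 -261.8 -216.7]
```

step_arm(slide=[[0,0,-2],[0,0,-4],[0,0,-6],[0,0,-7],[0,0,-7]], turn=[[0,0,7],[0,0,14],[0,0,21],[0,0,28],[0,0,34]], gripper=[-1,-1,-1,-1,-1])

```text
t: 0.52
eef_pos: [263.7, 567.7, 304.0]
eef_rot: [-1.553, -2.73, -0.006]
force: [0.8, 0.3, -0.0]
gripper_width: 0.3
```

step_arm(slide=[[0,0,0],[0,0,0],[0,0,0],[0,0,0],[0,0,0]], turn=[[0,0,7],[0,0,14],[0,0,21],[0,0,28],[0,0,34]], gripper=[-1,-1,-1,-1,-1])

```text
t: 0.93
eef_pos: [263.1, 566.6, 300.8]
eef_rot: [2.284, 2.157, -0.001]
force: [0.2, 0.3, 0.2]
gripper_width: -0.001
```

step_arm(slide=[[-3.5,1,0],[-7,2,0],[-10.5,3,0],[-14,4,0],[-17.5,5,0]], turn=[[0,0,0],[0,0,0],[0,0,0],[0,0,0],[0,0,0]], gripper=[-1,-1,-1,-1,-1])

```text
t: 1.35
eef_pos: [304.3, 387.6, 300.8]
eef_rot: [2.277, 2.164, -0.001]
force: [-0.1, 0.2, 0.4]
gripper_width: -0.0
```

step_arm(slide=[[-3.5,1,0],[-7,2,0],[-10.5,3,0],[-14,4,0],[-17.5,5,0]], turn=[[0,0,0],[0,0,0],[0,0,0],[0,0,0],[0,0,0]], gripper=[-1,-1,-1,-1,-1])

```text
t: 1.77
eef_pos: [345.2, 210.3, 301.1]
eef_rot: [-2.277, -2.164, 0.0]
force: [1.2, 0.2, -0.8]
gripper_width: 0.001
```

step_arm(slide=[[-3.5,1,0],[-7,2,0],[-10.5,3,0],[-14,4,0],[-17.5,5,0]], turn=[[0,0,0],[0,0,0],[0,0,0],[0,0,0],[0,0,0]], gripper=[-1,-1,-1,-1,-1])

```text
t: 2.18
eef_pos: [386.1, 33.0, 301.2]
eef_rot: [-2.277, -2.164, -0.001]
force: [0.3, 1.2, 0.3]
gripper_width: -0.001
```

step_arm(slide=[[-3.5,1,0],[-7,2,0],[-10.5,3,0],[-14,4,0],[-17.0,5,0]], turn=[[0,0,0],[0,0,0],[0,0,0],[0,0,0],[0,0,0]], gripper=[-1,-1,-1,-1,-1])

```text
t: 2.6
eef_pos: [427.3, -140.0, 301.6]
eef_rot: [2.278, 2.163, 0.002]
force: [1.4, 1.0, -0.2]
gripper_width: 0.0
```

Run:
```python
from h import *
s=ctrl.state(); im=ctrl.get_image("wrist"); W=cloud(im,s); save(im,"w1.png"); np.savez("w1.npz",W=W)
print(np.array(im["mount"]).round(2))
m=(abs(W[...,2]-219)<8)&(W[...,1]<-180); print(m.sum())
for x in range(380,560,20):
    t=W[m&(abs(W[...,0]-x)<5)]
    if len(t): print(x,len(t),t[:,1].max().round(1),t[:,1].min().round(1))
```

```text
[[   0.     -0.96   -0.27   67.57]
 [   1.      0.     -0.      0.9 ]
 [   0.     -0.27    0.96 -142.49]
 [   0.      0.      0.      1.  ]]
4733
420 170 -239.7 -262.7
460 19 -209.9 -211.4
500 70 -212.1 -259.2
520 232 -212.3 -273.2
540 235 -213.4 -237.9
```

View pics/w1.png

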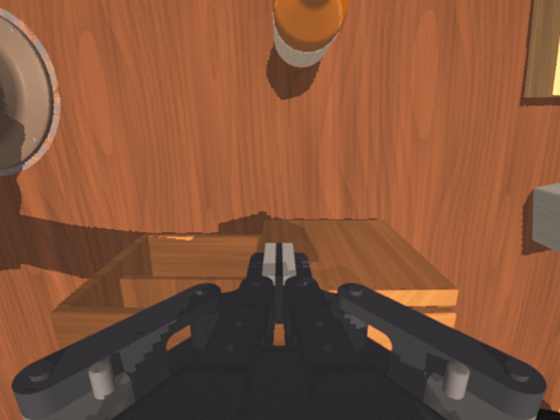

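The wrist view shows the door with its gap line at row ~300 (columns 395–455). The free edge is at column ~265 and the fingertips at (280,250). The door face lies at y ≈ -209. I'll lower the finger in front of it and then creep in.

step_arm(slide=[[0,0,2.5],[-1,0,5],[-2,0,7.5],[-3,0,10],[-4,0,11.5]], turn=[[0,0,0],[0,0,0],[0,0,0],[0,0,0],[0,0,0]], gripper=[-1,-1,-1,-1,-1])

```text
t: 3.07
eef_pos: [424.5, -177.2, 183.8]
eef_rot: [-2.275, -2.163, 0.003]
force: [-1.0, 0.4, 0.8]
gripper_width: 0.002
```

step_arm(slide=[[-0.3,0,0],[-0.6,0,0],[-0.8,0,0],[-1.0,0,0],[-1.0,0,0]], turn=[[0,0,0],[0,0,0],[0,0,0],[0,0,0],[0,0,0]], gripper=[-1,-1,-1,-1,-1])

```text
t: 3.48
eef_pos: [425.9, -187.4, 187.3]
eef_rot: [2.276, 2.164, 0.003]
force: [0.6, -0.8, -0.7]
gripper_width: -0.0
```

step_arm(slide=[[-0.2,0,0],[-0.4,0,0],[-0.6,0,0],[-0.8,0,0],[-1.0,0,0]], turn=[[0,0,0],[0,0,0],[0,0,0],[0,0,0],[0,0,0]], gripper=[-1,-1,-1,-1,-1])

```text
t: 3.9
eef_pos: [424.7, -197.4, 186.4]
eef_rot: [-2.277, -2.164, -0.0]
force: [0.3, 3.8, 1.2]
gripper_width: 0.004
```

step_arm(slide=[[-0.1,0,0],[-0.2,0,0],[-0.3,0,0],[-0.4,0,0],[-0.4,0,0]], turn=[[0,0,0],[0,0,0],[0,0,0],[0,0,0],[0,0,0]], gripper=[-1,-1,-1,-1,-1])

```text
t: 4.32
eef_pos: [424.5, -201.2, 186.2]
eef_rot: [-2.277, -2.164, -0.0]
force: [-0.1, 3.9, 1.8]
gripper_width: 0.003
```

step_arm(slide=[[-0.1,0,0],[-0.2,0,0],[-0.2,0,0],[-0.2,0,0],[-0.2,0,0]], turn=[[0,0,0],[0,0,0],[0,0,0],[0,0,0],[0,0,0]], gripper=[-1,-1,-1,-1,-1])

```text
t: 4.73
eef_pos: [424.5, -202.5, 186.2]
eef_rot: [-2.276, -2.164, -0.001]
force: [0.1, 7.1, 3.3]
gripper_width: -0.003
```

The force rose past 4 N to 7 N, so the door is at its stop. I'll back off now.

step_arm(slide=[[2.5,0,0],[5.5,0,0],[8.5,0,0],[10.5,0,0],[10.5,0,0]], turn=[[0,0,0],[0,0,0],[0,0,0],[0,0,0],[0,0,0]], gripper=[-1,-1,-1,-1,-1])

```text
t: 5.15
eef_pos: [430.0, -95.3, 186.0]
eef_rot: [-2.272, -2.169, -0.0]
force: [-0.7, -0.7, 0.4]
gripper_width: 0.003
```

step_arm(slide=[[0,0,-2],[0,0,-5],[0,0,-8],[0,0,-10],[0,0,-10]], turn=[[0,0,0],[0,0,0],[0,0,0],[0,0,0],[0,0,0]], gripper=[-1,-1,-1,-1,-1])

```text
t: 5.57
eef_pos: [431.8, -100.4, 289.8]
eef_rot: [2.276, 2.16, 0.008]
force: [1.2, -0.5, 0.1]
gripper_width: 0.001
```

Run:
```python
from h import *
s=ctrl.state(); print(s["eef_pos"],s["force"]); im=ctrl.get_image("wrist"); W=cloud(im,s); save(im,"w2.png"); t=ctrl.get_image("top"); T=cloud(t)
for nm,W in(("w",W),("t",T)):
  m=(abs(W[...,2]-218)<8)&(W[...,1]<-90)&(W[...,1]>-232)&(W[...,0]>380)&(W[...,0]<600)
  for x in range(380,600,20):
    q=W[m&(abs(W[...,0]-x)<5)]
    if len(q): print(nm,x,len(q),q[:,1].max().round(1),q[:,1].min().round(1))
cv2.imwrite("pics/b.png",cv2.cvtColor(np.hstack([im["color"][:,:,:],cv2.resize(t["color"][100:345,240:560],(480,420))])[:,:,::1],cv2.COLOR_RGB2BGR)[:, 240:])
```

```text
[ 431.77592478 -100.37235323  289.77938582] [ 1.17538856 -0.49271936  0.1221139 ]
w 500 8 -198.3 -201.5
t 560 3 -222.4 -226.9
```

View pics/b.png

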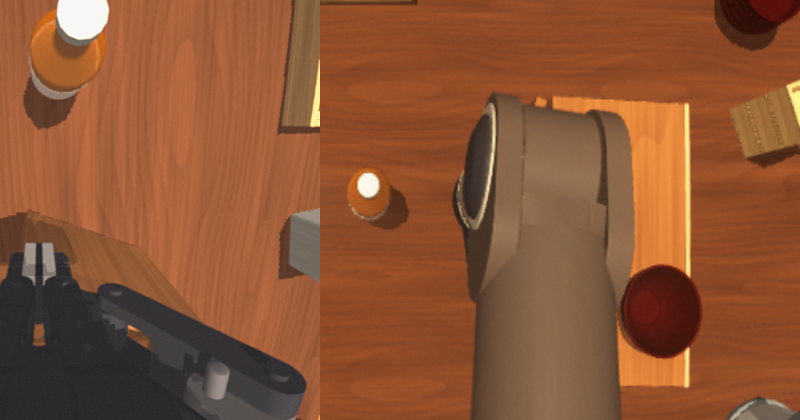

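The door stands ajar: in the wrist view (left) it is slanted, with its free edge near (30,215). In the top view (right) the arm hides it. I'll pass over the door top and come down behind the free edge.

step_arm(slide=[[-3,0.2,0],[-6,0.4,0],[-9,0.6,0],[-10.7,0.8,0],[-10.7,0.8,0]], turn=[[0,0,0],[0,0,0],[0,0,0],[0,0,0],[0,0,0]], gripper=[-1,-1,-1,-1,-1])

```text
t: 6.08
eef_pos: [430.9, -210.1, 285.3]
eef_rot: [2.283, 2.157, -0.006]
force: [0.2, -0.5, 0.3]
gripper_width: 0.001
```

Run:
```python
from h import *
s=ctrl.state(); print(s["eef_pos"],s["force"]); im=ctrl.get_image("wrist"); W=cloud(im,s); save(im,"w3.png")
m=(abs(W[...,2]-218)<8)&(W[...,1]<-90)&(W[...,1]>-290)&(W[...,0]>380)&(W[...,0]<600)
for x in range(380,600,15):
    q=W[m&(abs(W[...,0]-x)<4)]
    if len(q): print(x,len(q),np.sort(q[:,1]).round(0)[::max(1,len(q)//10)])
```

```text
[ 430.89296967 -210.05449983  285.26896886] [ 0.2459779  -0.45429782  0.28160755]
380 243 [-267. -259. -255. -251. -247. -243. -239. -236. -232. -229. -229.]
395 486 [-266. -260. -256. -252. -248. -244. -240. -237. -233. -230. -229.]
410 201 [-243. -236. -234. -232. -231. -230. -230. -230. -163. -160. -154.]
425 308 [-231. -169. -167. -165. -164. -162. -160. -158. -156. -155. -153.]
440 346 [-235. -232. -175. -173. -171. -169. -167. -165. -163. -161. -158.]
455 629 [-261. -251. -245. -240. -235. -232. -180. -177. -173. -169. -165.]
470 809 [-272. -264. -257. -251. -245. -239. -234. -187. -182. -177. -171.]
485 716 [-264. -258. -253. -247. -242. -236. -234. -191. -186. -182. -177.]
500 777 [-273. -264. -258. -252. -246. -240. -235. -198. -193. -189. -183.]
515 837 [-281. -271. -264. -257. -251. -244. -238. -207. -201. -195. -190.]
530 928 [-290. -280. -272. -264. -256. -248. -241. -236. -208. -202. -196.]
545 914 [-290. -281. -273. -265. -257. -250. -243. -237. -215. -209. -201.]
560 881 [-290. -282. -273. -265. -258. -250. -242. -238. -221. -214. -207.]
575 657 [-290. -281. -273. -265. -258. -252. -246. -240. -229. -220. -214.]
```

View pics/w3.png

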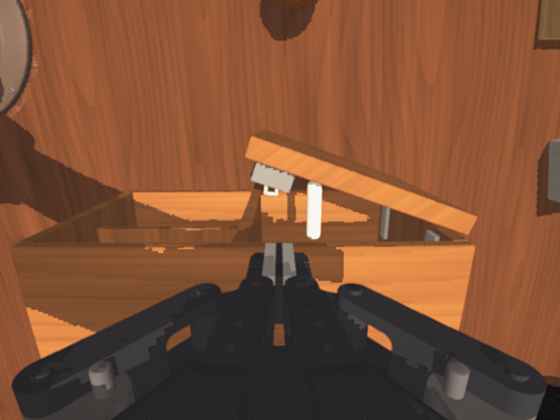

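The door is ajar, with its edge from (255,140) to (470,225), and the gap behind it is open. A grey catch sits on its inner face at (272,178), and a white rod is at (314,210). I'll locate both.

Run:
```python
from h import *
s=ctrl.state(); im=ctrl.get_image("wrist"); W=cloud(im,s)
for n,us,vs in(("catch",range(256,292,8),range(168,192,4)),("rod",(310,314,318),range(184,240,6)),("g1",(385,),range(205,240,8)),("g2",(432,),(232,236,240)),("tip",(272,280,288),(246,252,260,268))):
    print(n)
    for v in vs: print(v,[tuple(W[v,u].round(0)) for u in us])
```

```text
catch
168 [(np.float64(417.0), np.float64(-172.0), np.float64(204.0)), (np.float64(423.0), np.float64(-173.0), np.float64(203.0)), (np.float64(429.0), np.float64(-171.0), np.float64(218.0)), (np.float64(435.0), np.float64(-171.0), np.float64(217.0)), (np.float64(440.0), np.float64(-171.0), np.float64(218.0))]
172 [(np.float64(417.0), np.float64(-175.0), np.float64(206.0)), (np.float64(422.0), np.float64(-176.0), np.float64(204.0)), (np.float64(428.0), np.float64(-176.0), np.float64(205.0)), (np.float64(434.0), np.float64(-174.0), np.float64(217.0)), (np.float64(440.0), np.float64(-174.0), np.float64(217.0))]
176 [(np.float64(416.0), np.float64(-178.0), np.float64(204.0)), (np.float64(422.0), np.float64(-179.0), np.float64(204.0)), (np.float64(428.0), np.float64(-179.0), np.float64(204.0)), (np.float64(434.0), np.float64(-179.0), np.float64(204.0)), (np.float64(440.0), np.float64(-179.0), np.float64(206.0))]
180 [(np.float64(416.0), np.float64(-181.0), np.float64(205.0)), (np.float64(422.0), np.float64(-181.0), np.float64(205.0)), (np.float64(428.0), np.float64(-182.0), np.float64(204
[... 3154 characters left out ...]
7.0), np.float64(293.0)), (np.float64(433.0), np.float64(-197.0), np.float64(294.0)), (np.float64(437.0), np.float64(-197.0), np.float64(295.0))]
252 [(np.float64(430.0), np.float64(-197.0), np.float64(301.0)), (np.float64(433.0), np.float64(-197.0), np.float64(300.0)), (np.float64(437.0), np.float64(-197.0), np.float64(301.0))]
260 [(np.float64(430.0), np.float64(-197.0), np.float64(309.0)), (np.float64(433.0), np.float64(-197.0), np.float64(309.0)), (np.float64(437.0), np.float64(-198.0), np.float64(308.0))]
268 [(np.float64(430.0), np.float64(-197.0), np.float64(317.0)), (np.float64(433.0), np.float64(-197.0), np.float64(318.0)), (np.float64(436.0), np.float64(-198.0), np.float64(316.0))]
```

The catch block reaches down to y ≈ -191 (x 412–445) and the rod (x 455–465) has its top at z 190. I'll put the finger just past both, at x ≈ 475, y ≈ -214, and keep the tip at z ≈ 198.

step_arm(slide=[[0,1.5,0],[-0.1,3,0],[-0.1,4.4,0],[-0.1,4.4,0],[-0.1,4.4,0]], turn=[[0,0,0],[0,0,0],[0,0,0],[0,0,0],[0,0,0]], gripper=[-1,-1,-1,-1,-1])

```text
t: 6.6
eef_pos: [475.9, -208.1, 285.4]
eef_rot: [-2.275, -2.165, 0.003]
force: [0.0, 0.1, -0.3]
gripper_width: -0.003
```

step_arm(slide=[[0,0,1.5],[0,0,3],[0,0,4.5],[0,0,5.5],[0,0,5.5]], turn=[[0,0,0],[0,0,0],[0,0,0],[0,0,0],[0,0,0]], gripper=[-1,-1,-1,-1,-1])

```text
t: 7.02
eef_pos: [474.5, -207.9, 229.6]
eef_rot: [-2.275, -2.162, 0.002]
force: [-0.5, -0.0, -0.9]
gripper_width: -0.001
```

step_arm(slide=[[-0.6,0,0],[-0.6,0,0.5],[-0.6,0,1.5],[-0.6,0,2.5],[-0.6,0,3.2]], turn=[[0,0,0],[0,0,0],[0,0,0],[0,0,0],[0,0,0]], gripper=[-1,-1,-1,-1,-1])

```text
t: 7.43
eef_pos: [475.6, -214.6, 198.0]
eef_rot: [-2.276, -2.164, 0.0]
force: [-0.7, 0.1, 0.5]
gripper_width: -0.003
```

Now I'll swing the door with a rotation about the hinge, turning the tool along with it (hinge at about (27, 98) mm in the tool's x, y).

step_arm(slide=[[0.3,0,0],[0.6,0,0],[0.8,0.1,0],[0.8,0.1,0],[0.8,0.1,0]], turn=[[0,0,3],[0,0,8],[0,0,14],[0,0,19],[0,0,19.5]], gripper=[-1,-1,-1,-1,-1])

```text
t: 7.85
eef_pos: [477.1, -206.7, 198.5]
eef_rot: [-2.614, -1.742, 0.002]
force: [0.5, -0.5, -0.2]
gripper_width: 0.002
```

step_arm(slide=[[0.78,-0.18,0],[1.56,-0.3,0],[2.36,-0.36,0],[3.16,-0.35,0],[3.96,-0.29,0]], turn=[[0,0,4.5],[0,0,9],[0,0,13.5],[0,0,18],[0,0,22.5]], gripper=[-1,-1,-1,-1,-1])

```text
t: 8.27
eef_pos: [489.3, -169.1, 198.8]
eef_rot: [-2.902, -1.202, 0.001]
force: [-1.2, 0.4, -0.2]
gripper_width: 0.001
```

step_arm(slide=[[0.78,-0.18,0],[1.56,-0.3,0],[2.36,-0.36,0],[3.16,-0.35,0],[3.96,-0.29,0]], turn=[[0,0,4.5],[0,0,9],[0,0,13.5],[0,0,18],[0,0,22.5]], gripper=[-1,-1,-1,-1,-1])

```text
t: 8.68
eef_pos: [515.4, -138.8, 198.7]
eef_rot: [-3.081, -0.614, 0.002]
force: [-0.8, 0.2, -1.3]
gripper_width: -0.001
```

step_arm(slide=[[0.78,-0.18,0],[1.56,-0.3,0],[2.36,-0.36,0],[3.16,-0.35,0],[3.96,-0.29,0]], turn=[[0,0,4.5],[0,0,9],[0,0,13.5],[0,0,18],[0,0,22.5]], gripper=[-1,-1,-1,-1,-1])

```text
t: 9.1
eef_pos: [551.0, -121.0, 198.5]
eef_rot: [-3.141, -0.001, 0.002]
force: [-1.1, -0.4, -0.1]
gripper_width: 0.001
```

step_arm(slide=[[0.4,-0.1,0],[0.8,-0.18,0],[1.2,-0.25,0],[1.56,-0.3,0],[1.56,-0.3,0]], turn=[[0,0,2],[0,0,4.5],[0,0,7],[0,0,9],[0,0,9]], gripper=[-1,-1,-1,-1,-1])

```text
t: 9.52
eef_pos: [567.0, -118.2, 198.5]
eef_rot: [3.132, -0.242, -0.001]
force: [0.7, 0.7, 0.4]
gripper_width: -0.001
```

step_arm(slide=[[-1.5,0,0],[-3,0,0],[-4,0,-2],[-4,0,-6],[-4,0,-10]], turn=[[0,0,0],[0,0,0],[0,0,0],[0,0,0],[0,0,0]], gripper=[-1,-1,-1,-1,-1])

```text
t: 9.93
eef_pos: [525.5, -112.1, 299.1]
eef_rot: [3.131, -0.241, -0.005]
force: [1.2, 0.6, 0.6]
gripper_width: -0.002
```

step_arm(slide=[[-3.5,0,0],[-7,0,0],[-10,0,0],[-12,0,0],[-12,0,0]], turn=[[0,0,0],[0,0,0],[0,0,0],[0,0,0],[0,0,0]], gripper=[-1,-1,-1,-1,-1])

```text
t: 10.35
eef_pos: [410.4, -92.9, 298.2]
eef_rot: [-3.13, 0.239, 0.019]
force: [-1.1, 0.8, -1.3]
gripper_width: -0.003
```

Run:
```python
from h import *
s=ctrl.state(); print(s["eef_pos"],s["force"]); t=ctrl.get_image("top"); sc=ctrl.get_image("scene"); im=ctrl.get_image("wrist")
for nm,W in(("top",cloud(t)),("scene",cloud(sc)),("wrist",cloud(im,s))):
  m=(abs(W[...,2]-218)<7)&(W[...,1]<-20)&(W[...,1]>-205)&(W[...,0]>530)&(W[...,0]<660)
  q=W[m][:,:2].astype(np.float32); print(nm,len(q))
  if len(q)>8: print(np.percentile(q,[2,98],axis=0).round(0), cv2.fitLine(q,cv2.DIST_HUBER,0,.01,.01).ravel().round(3))
cv2.imwrite("pics/c.png",cv2.cvtColor(cv2.resize(np.vstack([t["color"],sc["color"]]),None,fx=.71,fy=.71),cv2.COLOR_RGB2BGR))
a=np.load("top.npz")
d=(abs(cloud(t)[...,2]-a["W"][...,2])>15); print("changed px per block",[(i,j,int(d[i:i+60,j:j+80].sum())) for i in range(0,420,60) for j in range(0,560,80) if d[i:i+60,j:j+80].sum()>60])
```

```text
[410.37961602 -92.92501514 298.16164939] [-1.06059138  0.84048666 -1.30860407]
top 598
[[ 568. -201.]
 [ 604.  -44.]] [ 1.68000e-01  9.86000e-01  5.85568e+02 -1.22408e+02]
scene 284
[[ 571. -199.]
 [ 606.  -42.]] [ 1.54000e-01  9.88000e-01  5.89821e+02 -1.15390e+02]
wrist 0
changed px per block [(0, 0, 82), (0, 160, 65), (0, 240, 66), (0, 320, 62), (0, 400, 80), (0, 480, 63), (120, 240, 474), (120, 320, 1949), (120, 400, 334), (180, 240, 182), (180, 320, 4209), (180, 400, 2818), (240, 320, 3354), (240, 400, 3242), (300, 0, 772), (300, 320, 2376), (300, 400, 3524), (360, 320, 1899), (360, 400, 4302)]
```

View pics/c.png

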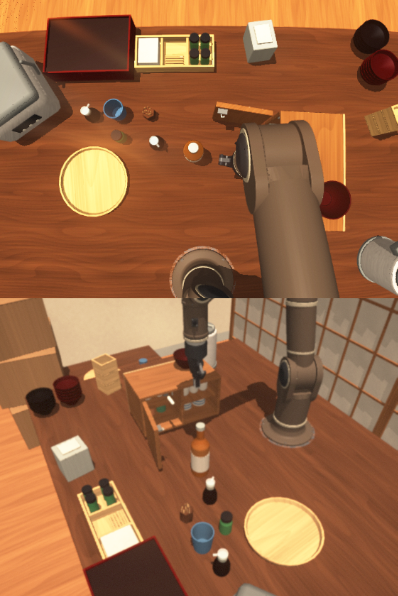

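The door stands at about 97° (1.68 rad). In both views the bottle (193,152), cruets, cup, jar, holder, tray and bowl are where they were, and the gripper is clear. I'll hand in.

```bash
python3 -c "
from bench import ctrl
print(ctrl.state()['joint_vel'].round(3)); print(ctrl.job_done())"
```

```text
[ 0.008  0.177  0.024 -0.036 -0.081 -0.014  0.074]
the job is handed in; nothing more can be done
None
```

The cupboard door is wide open, at about 1.68 rad (97°), and the job is handed in at roughly 10.5 s of the 51 s allowed; no verdict was reported.

- **Pressing:** I pushed with the closed fingertips near the upper free corner until the door hit its stop. The force rose from about 4 N to 7 N. I then backed away, and a wrist picture showed the door ajar.
- **Swinging:** I lowered the fingers behind the ajar door, past the catch and above the spring rod. I then pushed it round its hinge, with forces staying around 1–2 N, and never took the door between the fingers.
- **Last checks:** The top and scene depth views gave nearly the same door line, within about 1°. By eye in both pictures, every loose thing stood where it had been; I did not re-measure their positions. The wrist camera no longer saw the door, so it could not confirm the angle.
- **At hand-in:** The gripper was clear of everything at z ≈ 298 mm. The arm was still settling slightly, with one joint at 0.18 rad/s.

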